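Push the used sample pot through the bin's spring flap

TASK

Get rid of the used sample pot that stands on the ledge of the green drop-in bin: with one finger push the bin's sloping spring flap open, and while it is held open push the pot over the lip and into the bin with the other finger. Do not grip, squeeze or lift the pot, do not push it onto the closed flap, let the flap swing shut again afterwards, and leave the bottle, vial and stopper on the bench where they stand.

Things in the scene. Friction and masses are not known exactly. Their poses are not given: they have to be found in the camera images.
- bin: Green bin fixed to the bench, 290 mm long (own x -125 to +165), 170 mm wide (y +-85). Origin on the bench under the middle of the lip; own x points level from ledge to flap, the way the pot is pushed; z up. x -125 to 0: flat ledge without rim, 150 mm above the bench. x 0 to 130: mouth, shut by the flap. Beyond: top 200 mm high. Hollow inside, also under the ledge.
- lip (a point): Middle of the lip, the edge between ledge and mouth, on the ledge's surface, 150 mm above the bench. Axes as the bin's. Thin cheeks beside the flap (y 79 to 85 mm, both sides) follow its slope and stand at most 12 mm above it.
- flap (a joint): Angle of the flap, rad: 0 shut, grows as it is pushed down into the bin, stop 1.15. A spring shuts it; pressing takes 1 to 6 N; the pot's weight alone does not open it. Its free edge lies at the lip and swings down and away from it. A fingertip at ledge height in the mouth at x keeps it down at a slope of atan(50/(130 - x)), x in mm.
- hinge (a point): Middle of the flap's hinge, 130 mm past the lip and 50 mm above the ledge; axis along the bin's y. The flap is a plain metal plate 150 mm wide; shut, it slopes evenly from the lip (level with the ledge) up to this hinge.
- pot: The used sample pot: upright low round pot, grey body with a wide white screw cap, 36 mm in diameter, 32 mm high, 45 g or so; loose on the ledge, its middle 24 to 48 mm before the lip. Origin: centre of its underside.
- pot_center (a point): Centre of the sample pot, half-way up (16 mm above the ledge).
- bottle: Bystander: amber glass reagent bottle with a glass stopper, 60 mm in diameter, 108 mm high, on the bench beside the bin. Origin: centre of its underside.
- vial: Bystander: small capped glass vial, 26 mm in diameter, 50 mm high, on the bench beside the bin. Origin: centre of its underside.
- stopper: Bystander: cork stopper, 28 mm in diameter, 26 mm high, on the bench before the ledge's end. Origin: centre of its underside.
Things that resemble listed ones, but are neither listed nor needed, are in the scene too. Leave any orange, pink or purple look-alike of the pot alone.

How it is judged:
On the way, in this order (a step that is already met when the one before it is completed fails the run):
1. the flap is pushed open (at least 0.12 rad) while the pot is still on the ledge (value of joint flap above 0.12 rad and x of pot_center in the frame of bin below 0 m and z of pot_center in the frame of bin above 0.158 m), for 0.1 s.
2. the pot has dropped into the bin (z of pot_center in the frame of bin below 0.09 m and x of pot_center in the frame of bin between -0.125 and 0.165 m and y of pot_center in the frame of bin between -0.085 and 0.085 m), for 0.1 s.
At the end, for the whole second after the job is handed in: The pot lies on the floor inside the bin (its centre less than 60 mm above the bench and between the bin's walls) and the flap is shut again (below 0.06 rad) (z of pot_center in the frame of bin below 0.06 m and x of pot_center in the frame of bin between -0.125 and 0.165 m and y of pot_center in the frame of bin between -0.085 and 0.085 m and value of joint flap below 0.06 rad); the robot touches nothing.
It fails at once if the pot is lifted (centre more than 20 mm above where it stands on the ledge) (z of pot_center in the frame of bin above 0.186 m).
It fails at once if the pot is gripped or squeezed (more than 15 N from the fingers) (contact force between the fingers and pot above 15 N).
It fails at once if the pot is pushed onto the closed flap (centre over 10 mm past the lip, still at ledge height, flap under 0.12 rad) (x of pot_center in the frame of bin above 0.01 m and z of pot_center in the frame of bin above 0.155 m and value of joint flap below 0.12 rad).
It fails at once if the bottle, vial or stopper is moved by more than 25 mm (distance of any of bottle, vial, stopper from where it was at the start of the episode above 0.025 m).
It also fails if it takes over 32 s, if anything falls off the work surface, if the arm or the gripper's body presses on something with over 40 N, if the wrist force passes 120 N, or if a joint passes its speed limit or range.

ROBOT

A 6-joint arm with a two-finger parallel gripper is mounted at the origin on the work surface. World frame = base frame: x ahead of the robot, y to its left, z up, the work surface at z = 0. Lengths are in m, angles in rad, forces in N, time in s.
With the tool pointing down it reaches from about 0.225 to 0.875 m from the base axis. Payload 3.4 kg.
Tool frame: the origin (TCP) lies midway between the tips of the shut fingers; the grasp point (between the pads) lies 19 mm behind it; x points along the fingers, y is the direction in which the jaws open and shut, and the axes are right-handed (so a half turn about x gives the same grasp; the last joint's range is limited). The gripper opens to 85 mm and grips with 20 to 120 N. Pads are 22 mm wide; open, the fingers measure 114 mm over their backs; the gripper's body (76 mm by 85 mm) begins 54 mm behind the grasp point. The pads swing forward as they close: fully open they stand 13 mm farther back than shut.
Start: joints at [-1.39, 0.276, 1.505, -0, 1.361, -0.121], TCP at [0.171, -0.549, 0.231] pointing down, gripper open.
Joint ranges: [-2.89, 2.89], [-0.75, 2.08], [0.22, 2.7], [-1.18, 4.32], [0.11, 2.71], [-2.7, 2.7]. Speed limits (rad/s): [2.57, 2.57, 3.14, 3.14, 3.14, 3.14].

INTERFACE

Orientations are given as a rotation vector (axis times angle).
In Python, from workcell import env, vision, job gives the robot as it stands.
- The arm moves only by the tool play_rows, never from a script. Its argument "commands" is a list that holds one entry, the list of rows, each a list of 5 numbers: the shift along the tool's x, y, z scaled (see below), then the turn about the tool's x scaled (see below), then the gripper's target within -1 to 1 (shut at 1, half-way at 0, fully open at -1). In form: [[[x, y, z, yaw, claw], ...]]. A call has 1 to 10 rows; each row is the pose to reach, as a shift and turn from the pose commanded when the call began, along the tool's axes at that moment; what a row does not reach only later rows make up. The controller multiplies each number of a shift by 0.2 m and each number of a turn by 45 degrees. A row lasts 1/12 s, in which the tool goes at most 41.7 mm and 7.16 degrees, less where a joint would pass 70% of its speed; a pose out of reach is approached as far as the arm can. A call with a number of a shift or a turn outside -1 to 1 is refused whole. A call with a gripper value outside its range is refused whole. The fingers move at their own pace and stop on an object; "newtons" is the grip in N (left out, the last holds). Time passes only in rows, so rows that repeat a pose let the fingers close. It gives the time, the measured TCP pose, the force and the opening at its end, in the units of the state.
- env.read_state(): the state, without advancing time (a new reading comes with each control period).
- vision.snapshot(name): name is "side" or "top"; returns the picture (384x512x3 uint8, blue, green, red); there is no depth.
- vision.calibration(name): a dict with "fx", "fy", "cx", "cy" (pixels), "rvec" (rotation vector, rad) and "tvec" (3), from world to camera coordinates, as OpenCV has them. Camera axes: x right, y down, z forward; pixel columns grow to the right and rows downward; lengths in m; the calibration is good to about 2 mm. A picture is of the moment at which its call begins. calibration takes no time and is no camera call.
- job.finish_job(): hands the job in, once; it reports no verdict.
The state is a dict: "clock": time; "joint_pos": joint angles; "dq": joint speeds; "effort": joint torques, N m; "tcp_pos": TCP position; "eef_rot": TCP orientation; "wrist_force": force on the tool from outside, world axes, zero at the start; "torque": the same for the moment, N m; "width": finger opening in m.
Only numpy, scipy, OpenCV 4.12 (cv2) and the standard library are available. Lean on these libraries where they do the work, as an engineer would, in place of code of your own. Each camera call takes 0.05 s, during which the arm holds its last target. There are 200 camera calls.

## Working session

There is one attempt and no reset: what is moved stays moved. The work goes in short steps, Python scripts to look and compute and a tool call to move; the robot and the scene stay as the last step left them, time stands still between calls to the robot, and variables do not carry over. Pictures are saved under pics/ and viewed, about 8 in all and at most 12, crops included, and the job is handed in when it is done.

Besides the shell and the picture viewer there is one more tool, called after "Request:" as name(argument=value, ...), one argument or row to a line, values as JSON. play_rows: Moves the arm, as the interface text tells. Shifts and turns lie within -1 to 1; 1 stands for 0.2 m of shift or 45 degrees of turn. Its arguments: {"type":"object","properties":{"commands":{"type":"array"},"newtons":{"type":"number"}},"required":["commands"]}

```bash
mkdir -p pics
python3 - <<'E'
from workcell import env,vision
import cv2
for n in("side","top"):
    cv2.imwrite(f"pics/{n}0.png",vision.snapshot(n))
    print(n,vision.calibration(n))
print(env.read_state())
E
```

```text
side {'fx': 350.0437506061074, 'fy': 350.0437506061074, 'cx': 262.6352965491167, 'cy': 192.4553559565941, 'rvec': array([ 0.46437558, -2.63630157,  1.33334014]), 'tvec': array([0.60555103, 0.21160249, 0.61810478])}
top {'fx': 463.5570240687608, 'fy': 463.5570240687608, 'cx': 255.8744354010509, 'cy': 194.78628467986871, 'rvec': array([ 2.18425544, -2.14564042,  0.10557701]), 'tvec': array([0.01960042, 0.61692549, 0.82698878])}
{'clock': 0.1, 'joint_pos': array([-1.38996190e+00,  2.76537067e-01,  1.50600953e+00,  3.12950370e-05,
        1.36068816e+00, -1.20993852e-01]), 'dq': array([-5.50770314e-04, -1.70519172e-03, -2.26217009e-03, -5.28040401e-05,
       -1.36080432e-04, -1.76858441e-04]), 'effort': array([ 1.01488968e-03, -4.17701840e+01, -2.46404511e+01, -1.96565929e-04,
        5.82667039e-03,  2.00330231e-05]), 'tcp_pos': array([ 0.17085274, -0.54854269,  0.23052198]), 'eef_rot': array([ 2.05962226,  0.31491424, -2.05966087]), 'wrist_force': array([ 0.62519199, -0.61117836, -0.48369246]), 'torque': array([-0.01874186, -0.01055122, -0.01506233]), 'width': 0.08528183294718017}
```

View pics/side0.png

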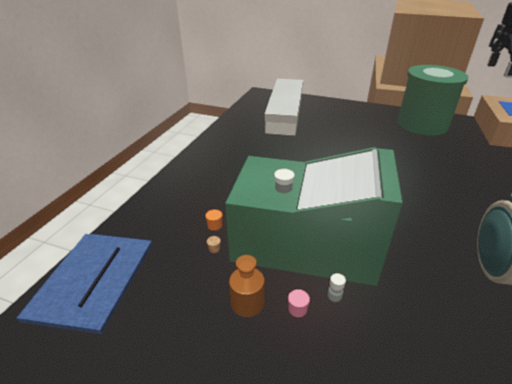

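View pics/top0.png

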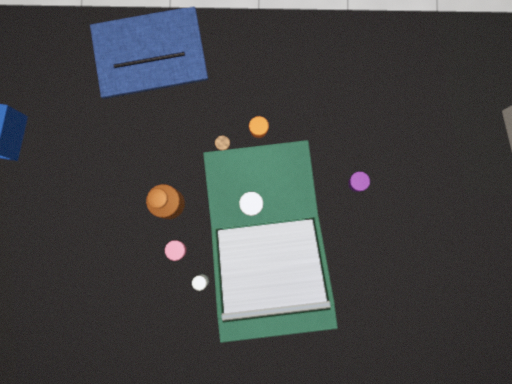

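Side view: the white-capped pot is on the ledge at (285,177) and the flap is at (340,180). Top view: the pot is at (251,204) and the flap's corners are about (218,233), (312,221), (328,303) and (222,312).

Things that could be taken for the pot, top pixels:
- orange (259,126), on the bench
- pink (175,251), on the bench
- purple (360,181), on the bench
- white vial (200,283), on the bench

I choose (251,204): grey and white, and on the ledge. I'll check it in a close crop.

Run:
```python
import cv2,numpy as np
a=cv2.imread("pics/top0.png")[135:345,195:345]; b=cv2.imread("pics/side0.png")[140:280,220:410]
a=cv2.resize(a,None,fx=2.8,fy=2.8,interpolation=cv2.INTER_CUBIC); b=cv2.resize(b,None,fx=2,fy=2,interpolation=cv2.INTER_CUBIC)
c=np.zeros((588,800,3),np.uint8); c[:a.shape[0],:a.shape[1]]=a; c[:b.shape[0],420:]=b
cv2.imwrite("pics/crop.png",c)
```

```text
(no output)
```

View pics/crop.png

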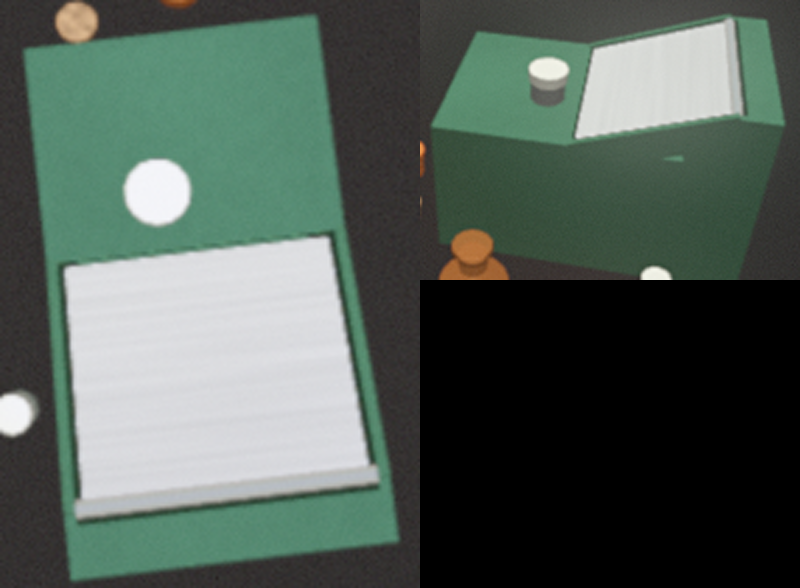

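The crop shows a grey body with a white cap on the ledge, so the choice is right. The cap's centre is about top (251.1,203.6) and side (284.5,174.5). Next I fit the bin's pose.

```bash
cat > h.py <<'E'
import cv2,numpy as np
from workcell import vision
from scipy.optimize import least_squares
def ray(n,uv,z):
    c=vision.calibration(n);K=np.array([[c['fx'],0,c['cx']],[0,c['fy'],c['cy']],[0,0,1]])
    R=cv2.Rodrigues(c['rvec'])[0];o=-R.T@c['tvec'];d=R.T@np.linalg.solve(K,[*uv,1])
    return o+d*(z-o[2])/d[2]
E
python3 - <<'E'
from h import *
from scipy.spatial.transform import Rotation as R
from workcell import env
T=lambda u,v:(195+u/2.8,135+v/2.8)
S=lambda u,v:(220+(u-420)/2,140+v/2)
pts=[("top",T(25,48),-.125,1,.085,.15),("top",T(317,15),-.125,-1,.085,.15),("top",T(71,580),.165,1,.085,.2),("top",T(399,541),.165,-1,.085,.2),
("top",T(62,264),0,1,.077,.15),("top",T(332,234),0,-1,.077,.15),
("side",S(432,126),-.125,1,.085,.15),("side",S(476,32),-.125,-1,.085,.15),("side",S(784,124),.165,1,.085,.2),("side",S(767,20),.165,-1,.085,.2)]
W=np.array([ray(p[0],p[1],p[5])[:2] for p in pts])
for s in(1,-1):
    L=np.array([[p[2],s*p[3]*p[4]] for p in pts])
    def f(q):
        c,sn=np.cos(q[2]),np.sin(q[2]);return (L@np.array([[c,sn],[-sn,c]])+q[:2]-W).ravel()
    best=min((least_squares(f,[.5,-.1,y]) for y in(-3,-1.5,0,1.5)),key=lambda r:r.cost)
    if s==1 or best.cost<b.cost: b=best
print(b.x,np.degrees(b.x[2]));print((f(b.x).reshape(-1,2)*1e3).round(1))
x,y,a=b.x
for n,uv in(("top",T(157,192)),("side",S(549,69))):
    p=ray(n,uv,.182)[:2];d=p-[x,y];print(n,p,"bin",d[0]*np.cos(a)+d[1]*np.sin(a),-d[0]*np.sin(a)+d[1]*np.cos(a))
for n,uv,z in(("vial",(200,283),.05),("bottle",(158,199),.108),("stopper",(222.5,143),.026)):
    d=ray("top",uv,z)[:2]-[x,y];print(n,d[0]*np.cos(a)+d[1]*np.sin(a),-d[0]*np.sin(a)+d[1]*np.cos(a))
print(R.from_rotvec(env.read_state()['eef_rot']).as_matrix().round(3))
E
```

```text
[ 0.55927805  0.01551604 -3.00666147] -172.2690123872244
[[-0.2  1.7]
 [ 0.4  1.4]
 [-0.1  0.8]
 [-0.1  1.1]
 [ 0.8  1.7]
 [ 1.8  1.8]
 [ 0.5 -1.2]
 [-0.7 -4. ]
 [-1.8 -0.5]
 [-0.5 -2.9]]
top [0.58726725 0.03657775] bin -0.030568062675901564 -0.017105111308843512
side [0.58763887 0.04080314] bin -0.03150470717801615 -0.02124209802554535
vial 0.08833581086581092 -0.12457314752417266
bottle -0.06305715937168244 -0.17278415722662277
stopper -0.1644377286945885 -0.058370461205665296
[[-0.     0.297 -0.955]
 [ 0.002 -0.955 -0.297]
 [-1.    -0.002 -0.   ]]
```

Request:
play_rows(
  commands=[
    [[-0.25,0,0,0,-1],[-0.25,-0.4,-0.5,-0.5,-1],[-0.25,-0.79,-1,-1,-1],[-0.25,-0.79,-1,-1,-1],[-0.25,-0.79,-1,-1,-1],[-0.25,-0.79,-1,-1,-1],[-0.25,-0.79,-1,-1,-1],[-0.25,-0.79,-1,-1,-1],[-0.25,-0.79,-1,-1,-1],[-0.25,-0.79,-1,-1,-1]],
  ],
)

```text
clock: 0.93
tcp_pos: [0.3149, -0.3386, 0.2812]
eef_rot: [1.555, 0.94, -1.556]
wrist_force: [-0.3, -0.3, 0.1]
width: 0.0856
```

```bash
cat > g.py <<'E'
import sys,numpy as np
from scipy.spatial.transform import Rotation as R
from workcell import env
s=env.read_state();M=R.from_rotvec(s['eef_rot']).as_matrix()
t=np.array([float(v) for v in sys.argv[1:4]])
yaw=np.degrees(np.arctan2(M[1,1],M[0,1]))
a=-172.269;B=np.array([np.cos(np.radians(a)),np.sin(np.radians(a))]);d=s['tcp_pos'][:2]-[.5593,.0155]
print(s['clock'],s['tcp_pos'].round(4),"yaw",yaw.round(2),"rows shift",(M.T@(t-s['tcp_pos'])/.2).round(3),"turn",round(-(7.73-yaw)/45,3))
print("bin xy",d@B,d@[-B[1],B[0]],"F",s['wrist_force'].round(2),s['width'],"tilt",M[:,0].round(3),s['joint_pos'].round(2))
E
python3 g.py .57 .0359 .281
```

```text
0.9333 [ 0.3149 -0.3386  0.2812] yaw -27.69 rows shift [-1.000e-03  2.590e-01 -2.251e+00] turn -0.787
bin xy 0.2897822505502062 0.31800665250169186 F [-0.26 -0.28  0.07] 0.08558416711216724 tilt [-0.001 -0.001 -1.   ] [-0.97  0.08  1.63 -0.    1.43 -0.49]
```

Request:
play_rows(
  commands=[
    [[0,0.06,-0.5,-0.4,-1],[0,0.12,-1,-0.787,-1],[0,0.12,-1,-0.787,-1],[0,0.12,-1,-0.787,-1],[0,0.12,-1,-0.787,-1],[0,0.12,-1,-0.787,-1],[0,0.12,-1,-0.787,-1],[0,0.12,-1,-0.787,-1]],
  ],
)

```text
clock: 1.6
tcp_pos: [0.4288, -0.1743, 0.2809]
eef_rot: [1.11, 1.269, -1.113]
wrist_force: [-0.1, -0.3, 0.3]
width: 0.0857
```

```bash
python3 g.py .57 .0359 .281
```

```text
1.6 [ 0.4288 -0.1743  0.2809] yaw 7.56 rows shift [-0.002  0.838 -0.949] turn -0.004
bin xy 0.15482813869893322 0.1705064440302399 F [-0.09 -0.34  0.28] 0.08568480040367567 tilt [-0.001 -0.001 -1.   ] [-0.54  0.08  1.63 -0.    1.43 -0.67]
```

Request:
play_rows(
  commands=[
    [[0,0.838,-0.949,-0.004,-1],[0,0.838,-0.949,-0.004,-1],[0,0.838,-0.949,-0.004,-1],[0,0.838,-0.949,-0.004,-1],[0,0.838,-0.949,-0.004,-1],[0,0.838,-0.949,-0.004,-1],[0,0.838,-0.949,-0.004,-1],[0.35,0.838,-0.949,-0.004,-1],[0.4,0.838,-0.949,-0.004,-1],[0.4,0.838,-0.949,-0.004,-1]],
  ],
)

```text
clock: 2.43
tcp_pos: [0.5641, 0.0356, 0.1936]
eef_rot: [1.103, 1.283, -1.121]
wrist_force: [-2.2, 0.1, -1.6]
width: 0.0855
```

```bash
python3 g.py .57 .0359 .143
python3 - <<'E'
from workcell import vision
import cv2,numpy as np
a=vision.snapshot("top")[135:345,175:355];b=vision.snapshot("side")[90:270,220:420]
a=cv2.resize(a,(386,450),interpolation=2);b=cv2.resize(b,(410,369),interpolation=2)
c=np.zeros((450,796,3),np.uint8);c[:,:386]=a;c[:369,386:]=b
cv2.imwrite("pics/c2.png",c)
E
```

```text
2.4333 [0.5641 0.0356 0.1936] yaw 7.69 rows shift [0.252 0.034 0.003] turn -0.001
bin xy -0.007466011571275025 -0.01926102972873549 F [-2.24  0.1  -1.62] 0.08548776480063651 tilt [-0.017 -0.    -1.   ] [-0.06  0.29  1.58 -0.    1.29 -0.19]
```

View pics/c2.png

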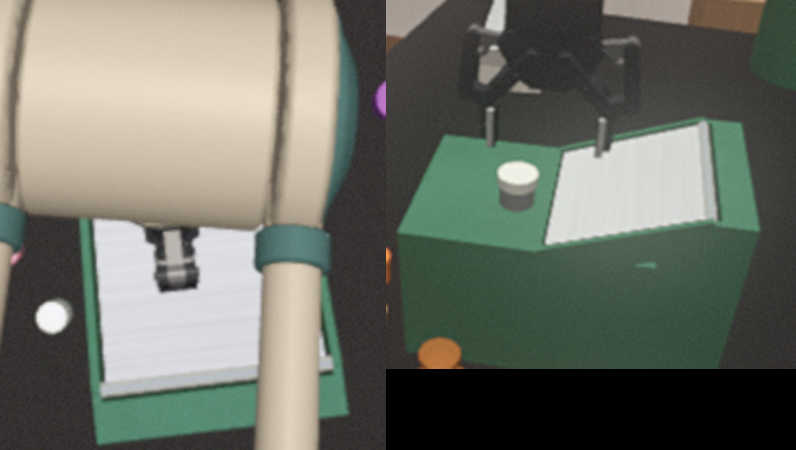

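Top: the gripper's front finger is over the flap. Side: the fingers straddle the pot, with tips at crop (491,147) and (600,156) and the pot between and below. I'll check the tip heights from these.

```bash
python3 g.py .57 .0359 .143
python3 - <<'E'
from h import *
from scipy.optimize import brentq
a=np.radians(-172.269);B=np.array([np.cos(a),np.sin(a)]);N=np.array([-B[1],B[0]])
for u,v in((491,147),(600,156)):
    uv=(220+(u-386)/2.05,90+v/2.05)
    f=lambda z:(ray("side",uv,z)[:2]-[.5593,.0155])@N+.008   # near edge (half pad 11mm)->visible edge
    z=brentq(f,.1,.3);print("z",z,"binx",(ray("side",uv,z)[:2]-[.5593,.0155])@B)
E
```

```text
2.5333 [0.5691 0.0356 0.2005] yaw 7.7 rows shift [ 0.288  0.006 -0.001] turn -0.001
bin xy -0.012428730895022068 -0.01861232590370521 F [ 0.04 -0.04  1.05] 0.08537534469252135 tilt [-0.003 -0.    -1.   ] [-0.06  0.29  1.56 -0.    1.29 -0.19]
z 0.19765652939942405 binx -0.05902276042131594
z 0.20134342598833604 binx 0.03767692911545468
```

Tips are about 10 mm above the TCP, as expected. Now I descend slowly, opening the flap with the front finger.

Request:
play_rows(
  commands=[
    [[0.05,0.005,0,0,-1],[0.1,0.005,0,0,-1],[0.14,0.005,0,0,-1],[0.18,0.005,0,0,-1],[0.21,0.005,0,0,-1],[0.24,0.005,0,0,-1],[0.265,0.005,0,0,-1],[0.28,0.005,0,0,-1],[0.28,0.005,0,0,-1],[0.28,0.005,0,0,-1]],
  ],
)

```text
clock: 3.37
tcp_pos: [0.5709, 0.038, 0.1455]
eef_rot: [1.107, 1.271, -1.107]
wrist_force: [-0.5, -0.6, 1.2]
width: 0.0856
```

```bash
python3 g.py .57 .0359 .143
python3 - <<'E'
from workcell import vision
import cv2
b=vision.snapshot("side")[100:250,220:420]
cv2.imwrite("pics/c3.png",cv2.resize(b,(760,570),interpolation=2))
E
```

```text
3.3667 [0.5709 0.038  0.1455] yaw 7.89 rows shift [ 0.012 -0.006  0.01 ] turn 0.004
bin xy -0.014469772311178427 -0.020707255537177026 F [-0.51 -0.62  1.24] 0.08558351114752866 tilt [ 0. -0. -1.] [-0.06  0.33  1.65 -0.    1.16 -0.19]
```

View pics/c3.png

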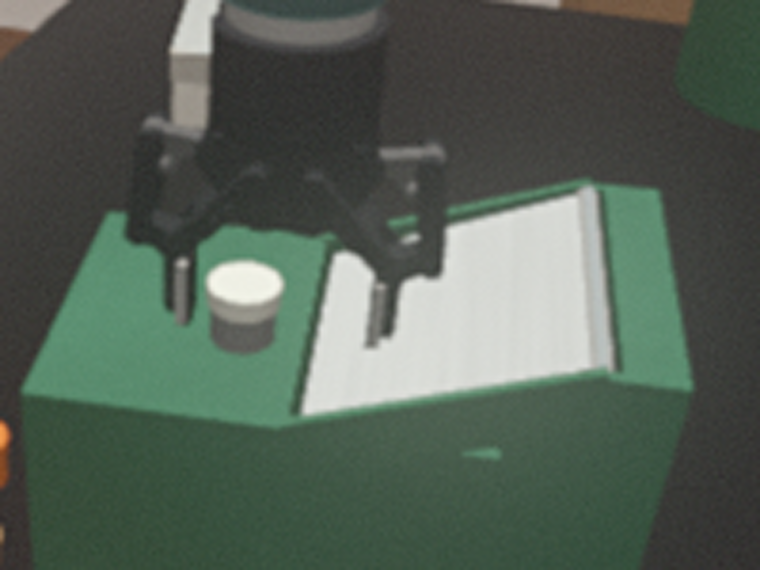

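The side view shows the trailing finger at (180,320) behind the pot at (243,305), and the front finger pressing the flap at (375,345). I go 3–4 mm deeper and start to push slowly.

Request:
play_rows(
  commands=[
    [[0.01,-0.005,0.01,0,-1],[0.02,-0.015,0.01,0.004,-1],[0.02,-0.03,0.01,0.004,-1],[0.02,-0.045,0.01,0.004,-1],[0.02,-0.06,0.01,0.004,-1],[0.02,-0.075,0.01,0.004,-1],[0.02,-0.09,0.01,0.004,-1],[0.02,-0.105,0.01,0.004,-1],[0.02,-0.12,0.01,0.004,-1],[0.02,-0.12,0.01,0.004,-1]],
  ],
)

```text
clock: 4.25
tcp_pos: [0.5467, 0.0325, 0.1415]
eef_rot: [1.109, 1.27, -1.11]
wrist_force: [2.3, 0.0, 2.2]
width: 0.0855
```

```bash
python3 g.py .57 .0359 .141
python3 - <<'E'
from workcell import vision
import cv2
b=vision.snapshot("side")[100:250,220:420]
cv2.imwrite("pics/c4.png",cv2.resize(b,(760,570),interpolation=2))
E
```

```text
4.25 [0.5467 0.0325 0.1415] yaw 7.71 rows shift [ 0.002  0.118 -0.001] turn -0.001
bin xy 0.010174156842331002 -0.018535042087446416 F [2.26 0.   2.21] 0.08546567843061491 tilt [-0. -0. -1.] [-0.07  0.3   1.7  -0.    1.14 -0.2 ]
```

View pics/c4.png

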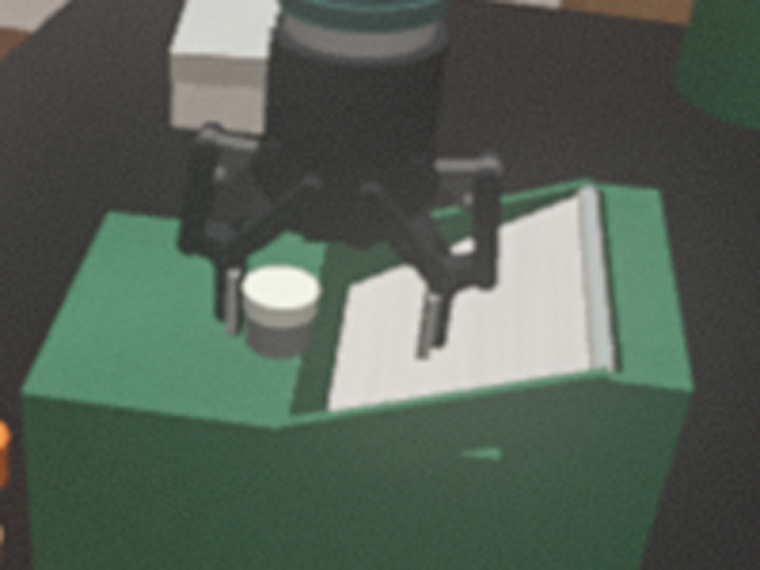

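The flap is open (dark gap at (330,330)) and the pot is at (282,310), just before the lip and touching the trailing finger. I keep pushing it over.

Request:
play_rows(
  commands=[
    [[0,-0.025,0,0,-1],[0,-0.05,0,0,-1],[0,-0.075,0,0,-1],[0,-0.1,0,0,-1],[0,-0.125,0,0,-1],[0,-0.15,0,0,-1],[0,-0.175,0,0,-1],[0,-0.2,0,0,-1],[0,-0.21,0,0,-1],[0,-0.21,0,0,-1]],
  ],
)

```text
clock: 5.13
tcp_pos: [0.5064, 0.027, 0.1417]
eef_rot: [1.111, 1.267, -1.107]
wrist_force: [6.1, 0.9, 1.2]
width: 0.0855
```

```bash
python3 g.py .57 .0359 .141
python3 - <<'E'
from workcell import vision
import cv2
b=vision.snapshot("side")[100:250,220:420]
cv2.imwrite("pics/c5.png",cv2.resize(b,(760,570),interpolation=2))
E
```

```text
5.1333 [0.5064 0.027  0.1417] yaw 7.69 rows shift [ 0.004  0.321 -0.002] turn -0.001
bin xy 0.050840641517390574 -0.01845769981826751 F [6.06 0.86 1.21] 0.085462174093092 tilt [ 0.003  0.    -1.   ] [-0.08  0.24  1.79  0.    1.11 -0.22]
```

View pics/c5.png

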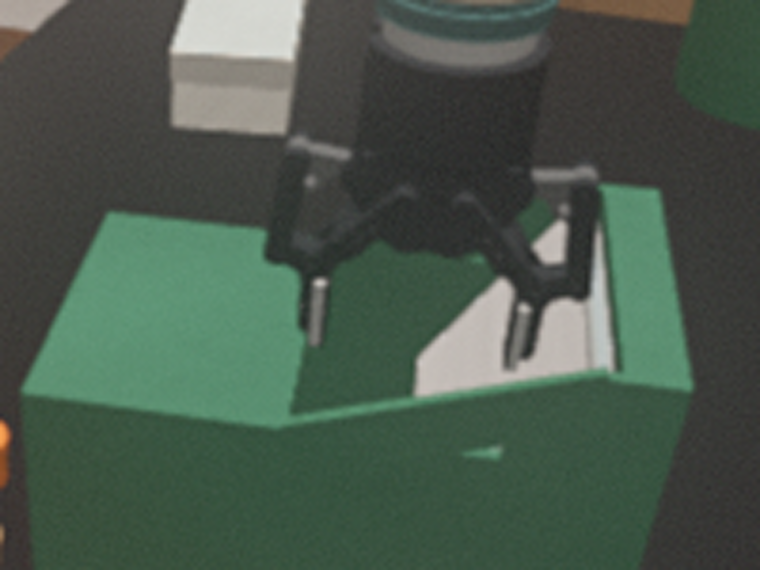

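The pot is gone from the ledge and mouth, so it has fallen in. I retreat straight up.

Request:
play_rows(
  commands=[
    [[-0.03,0,0,0,-1],[-0.08,0,0,0,-1],[-0.15,0,0,0,-1],[-0.25,0,0,0,-1],[-0.4,0,0,0,-1],[-0.55,0,0,0,-1],[-0.7,0,0,0,-1],[-0.8,0,0,0,-1],[-0.8,0,0,0,-1],[-0.8,0,0,0,-1]],
  ],
)

```text
clock: 6.02
tcp_pos: [0.504, 0.0269, 0.3014]
eef_rot: [1.108, 1.271, -1.111]
wrist_force: [-0.0, 0.6, -0.9]
width: 0.0853
```

Request:
play_rows(
  commands=[
    [[0,0,0.2,0,-1],[0,0,0.4,0,-1],[0,0,0.6,0,-1],[0,0,0.8,0,-1],[0,0,1,0,-1],[0,0,1,0,-1],[0,0,1,0,-1],[0,0,1,0,-1],[0,0,1,0,-1],[0,0,1,0,-1]],
  ],
)

```text
clock: 6.85
tcp_pos: [0.5319, -0.1696, 0.3009]
eef_rot: [1.108, 1.272, -1.109]
wrist_force: [0.2, 0.2, 0.5]
width: 0.0852
```

```bash
python3 g.py .57 .0359 .141
python3 - <<'E'
from workcell import vision
import cv2,numpy as np
cv2.imwrite("pics/c6.png",np.vstack([cv2.resize(vision.snapshot(n)[60:350],(512,290)) for n in("side","top")]))
E
```

```text
6.85 [ 0.5319 -0.1696  0.3009] yaw 7.81 rows shift [ 0.8    0.329 -0.991] turn 0.002
bin xy 0.0520942807393752 0.17976666531712654 F [0.18 0.24 0.45] 0.08518235539665055 tilt [-0.001  0.001 -1.   ] [-0.43  0.22  1.41  0.    1.51 -0.57]
```

View pics/c6.png

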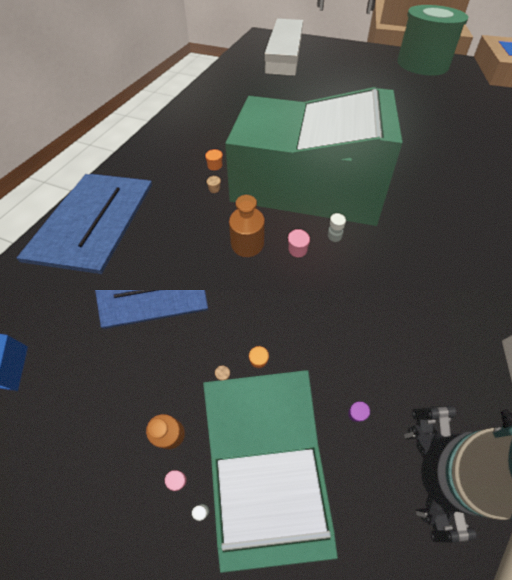

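The ledge is empty and the flap is shut, with its lip edge back at the start pixels. The bottle, vial and stopper stand where they were, and the arm is clear.

```bash
python3 -c "
from workcell import job
print(job.finish_job())"
```

```text
the job is handed in; nothing more can be done
None
```

The pot went into the bin and I handed the job in at about 7 s of the 32 s allowed; no verdict came back. With the gripper fully open over the pot, the front finger pressed the flap open (about 0.26 rad by geometry). The rear finger then pushed the pot over the lip, and the arm rose clear.

- **Last pictures:** the ledge is empty and the flap is shut. By eye, the bottle, vial and stopper have not moved.
- **Forces:** the wrist reading was about 6 N at most at the end of each move, and about 0 at hand-in.
- **Not seen:** the pot on the bin floor, because the shut flap hides it. It was already out of sight while the flap was open, and the flap closed fully afterwards.
- **Disagreement:** the two cameras differed by about 4 mm sideways, so I used a value between them.

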